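Load the cheese press and wind it to its working load

TASK

Slide the filled cheese mould back along the press's board until it stands upright against the two stop pegs, centred under the ram, and let go of it. Then wind the handwheel clockwise by its knob until the ram bears firmly on the mould and the needle of the dial stands in the green band, never as far as the red. Let go, and leave the other things on the worktop where they are.

Things in the scene. Friction and masses are not known exactly. Their poses are not given: they have to be found in the camera images.
- press: cheese press, fixed: beech board 235 x 165 mm, top 24 mm above the worktop, steel column at its back with an arm (203 to 231 mm up) that holds screw, dial and ram over the board. Origin: on the worktop below the ram's axis; z up, -x towards its open front. Board from x = -130 to 105 mm, y = -82 to 82 mm; column front face at x = 58 mm
- press_seat (a point): where the centre of the mould's underside belongs: on the board's top, on the ram's axis; axes as the press's. Two steel stop pegs (10 mm thick, 15 mm tall) behind it, at x = 25, y = -30 and +30 mm, stop the mould there. Ram, dial and wheel overhang it, so an upright gripper does not fit: push with the tool leaning back 30 to 45 degrees to the open front
- mould: filled cheese mould, one rigid loose thing, 0.3 to 0.5 kg: white perforated cylinder 58 mm across, 80 mm tall, foot flange 68 mm across and 10 mm tall, wooden follower disc on top (90 mm in all). Stands on the board 68 to 88 mm in front of its place (-x) and up to 15 mm to a side. Origin: centre of its underside. Push it under 30 mm above the board, or it may tip
- press_foot_pad (a point): centre of the underside of the ram's round foot (43 mm across, under a round dial 51 mm across); hangs 7 to 13 mm above the mould's top at the start, comes down 20 mm for each turn of the wheel, and gives upward on the gauge spring (10 N per mm) once it bears on the mould
- press_hub (a point): centre of the handwheel, on its axis, 245 mm above the worktop. The wheel lies level and stays at its height: rim 11 mm thick on a circle of 50 mm radius, rim top 248 mm, low hub in the middle 254 mm above the worktop at most
- press_knob (a point): middle of the black upright grip knob on the handwheel's rim, 269.5 mm above the worktop: about 19 mm across, its top 20 mm above this point, the rim's top 21 mm below. It spins freely on its own axis and goes round the hub at 50 mm radius, so it can be gripped from above and led round without turning the gripper
- press_wheel (a joint): turn of the handwheel, rad, positive clockwise seen from above (tightens); starts at 0 to 1.9, end stops -0.2 and 7.2. At 0 the knob lies on the press's -x side of the hub. Friction of 0.25 N m holds it where it is left. The ram meets the mould at about 4.1; from there the torque grows by about 0.1 N m per rad
- press_needle (a joint): reading of the red dial needle, rad: 0 with the ram free, growing clockwise on the white dial face by 0.3 for each mm that the gauge spring gives (about 0.95 for each rad of the wheel). Green band 1.5 to 2.1 (its middle straight up; 50 to 70 N), red band from 2.55
- kitchen_timer: round wind-up kitchen timer, green-blue over white, 66 mm across, 46 mm tall; bystander; origin: centre of its underside
- salt_shaker: glass salt shaker with grey cap, 44 mm across, 90 mm tall; bystander; origin: centre of its underside
- lemon_a: lemon, 71 x 53 x 51 mm; bystander; origin: under its middle, on the worktop
- tea_box: green cardboard tea box, 70 x 122 x 77 mm; bystander; origin: centre of its underside
- mug_grey: pale mug with a red-brown inside, 87 mm across, 113 mm over its handle, 90 mm tall; bystander; origin: centre of its underside
There are look-alikes about, which are no part of the job. What is shaped like the mould but orange or purple is not meant.

How it is judged:
On the way, in this order (a step that is already met when the one before it is completed fails the run):
1. the mould stands upright in its place under the ram, let go, with the ram not yet bearing on it (horizontal distance between mould and press_seat below 0.012 m and z of mould in the frame of press_seat below 0.006 m and angle between mould's own z axis and vertical below 0.1 rad and contact force between the fingers and mould below 0.1 N and value of joint press_needle below 0.2 rad), for 0.2 s.
2. the wheel is wound until the needle stands in the green band (horizontal distance between mould and press_seat below 0.012 m and z of mould in the frame of press_seat below 0.006 m and angle between mould's own z axis and vertical below 0.1 rad and value of joint press_needle between 1.4 and 2.2 rad), for 0.2 s.
At the end, for the whole second after the job is handed in: The mould stands upright (within 6 degrees) on the board within 12 mm of its place under the ram, the needle rests in the green band (1.4 to 2.2 rad) and the robot has let go (all of step 2 and linear speed of mould below 0.01 m/s); the robot touches nothing.
It fails at once if the needle reaches the red (over 2.5 rad) (value of joint press_needle above 2.5 rad).
It fails at once if the mould tips more than 30 degrees (angle between mould's own z axis and vertical above 0.52 rad).
It fails at once if the timer, salt shaker, lemon, tea box or mug is moved more than 40 mm (distance of any of kitchen_timer, salt_shaker, lemon_a, tea_box, mug_grey from where it was at the start of the episode above 0.04 m).
It also fails if it takes over 54 s, if anything falls off the work surface, if the arm or the gripper's body presses on something with over 40 N, if the wrist force passes 120 N, or if a joint passes its speed limit or range.

ROBOT

A 7-joint arm with a two-finger parallel gripper is mounted at the origin on a cart in front of the work surface, level with it; the furniture and walls round the work are solid. World frame = base frame: x ahead of the robot, y to its left, z up, the work surface at z = 0. Lengths are in m, angles in rad, forces in N, time in s.
With the tool pointing down it reaches from about 0.425 to 0.925 m from the base axis. Payload 6.8 kg.
Tool frame: the origin (TCP) lies at the very end of the fingers, on their centre line; the grasp point (between the pads) lies 19 mm behind it; z points along the fingers, y is the line along which they close (so a half turn about z gives the same grasp; the last joint's range is limited). The gripper opens to 85 mm and grips with 20 to 120 N. Pads are 22 mm wide; open, the fingers measure 114 mm over their backs; the gripper's body (76 mm by 85 mm) begins 54 mm behind the grasp point. The pads swing forward as they close: fully open they stand 13 mm farther back than shut.
Start: joints at [1.213, 0.477, 0.022, 1.555, -0.011, 1.109, -0.083], TCP at [0.167, -0.654, 0.231] pointing down, gripper open.
Joint ranges: [-2.96, 2.96], [-0.34, 2.1], [-1.41, 1.46], [0.24, 2.44], [-1.37, 4.51], [0.17, 1.92], [-2.96, 2.96]. Speed limits (rad/s): [2.39, 2.39, 3.14, 3.14, 3.14, 3.14, 3.14].

INTERFACE

Orientations are given as a unit quaternion [w, x, y, z].
In Python, from station import bot gives the robot as it stands.
- The arm moves only by the tool jog_arm, never from a script. Its argument "motion" is a list of rows, each a list of 7 numbers: the turn, a rotation vector about the tool's x, y, z in rad, then the shift along the tool's x, y, z in mm, then the finger opening in mm, from 0 to 85.4. A call has 1 to 10 rows; each row is the pose to reach, as a shift and turn from the pose commanded when the call began, along the tool's axes at that moment; what a row does not reach only later rows make up. A row lasts 1/8 s, in which the tool goes at most 62.5 mm and 10.7 degrees, less where a joint would pass 70% of its speed; a pose out of reach is approached as far as the arm can. A call with a gripper value outside its range is refused whole. The fingers move at their own pace and stop on an object; "grip_force" is the grip in N (left out, the last holds). Time passes only in rows, so rows that repeat a pose let the fingers close. It gives the time, the measured TCP pose, the force, the opening and the grip force at its end, in the units of the state.
- bot.get_obs(): the state, without advancing time (a new reading comes with each control period).
- bot.read_camera(name): name is "scene" or "top" or "wrist"; returns a dict with "pixels" (420x560x3 uint8, red, green, blue), "camera_matrix" (3x3 intrinsics, pixels), "T" (4x4, takes a point from camera to world coordinates); the wrist camera has in their place "tool_from_camera" (4x4, takes a point from camera to tool coordinates, whose origin is the TCP and whose axes are the flange's). Camera axes: x right, y down, z forward; pixel columns grow to the right and rows downward; lengths in m; the calibration is good to about 2 mm. A picture is of the moment at which its call begins: read the wrist's pose just before it. There is no depth.
- bot.hand_in(): hands the job in; it is judged then, once.
Trained networks look in a picture, given as the dict that the camera call returned (one of the last four; its "shot" number tells which), for a name from the list of things; names that differ only in an ending like _2 or _b are one class to them, and where a whole thing is asked for, a point or a joint stands for the part that bears it (a point fixed in the world has none). Each returns a list of dicts, best first, with "score" (0 to 1); they miss things now and then, are a little off and sometimes report something else, mostly with a low value. They report only what shows in the picture. A call takes as long as a camera call. They do not tell look-alikes from the thing itself.
- bot.spot_in(thing, picture): "xy" ([column, row] in pixels, amid what is visible of it).
- bot.tip_of(thing, picture): "xy" ([column, row] in pixels: a listed point, or the origin of a listed thing).
The state is a dict: "t": time; "q": joint angles; "joint_vel": joint speeds; "joint_torque": joint torques, N m; "eef_pos": TCP position; "tool_rot": TCP orientation; "contact_force": force on the tool from outside, world axes, zero at the start; "torque": the same for the moment, N m; "gripper_width": opening from 0.0 (shut) to 1.0 (fully open); "grasp_force": force on a finger pad.
Only numpy, scipy, OpenCV 4.12 (cv2) and the standard library are available. Lean on these libraries where they do the work, as an engineer would, in place of code of your own. Each camera call takes 0.05 s, during which the arm holds its last target. There are 200 camera calls.

## Working session

There is one attempt and no reset: what is moved stays moved. The work goes in short steps, Python scripts to look and compute and a tool call to move; the robot and the scene stay as the last step left them, time stands still between calls to the robot, and variables do not carry over. Pictures are saved under pics/ and viewed, at most 10 in all, crops included, and the job is handed in when it is done.

Besides the shell and the picture viewer there is one more tool, called after "Request:" by a JSON object that holds its "name" and its "arguments". jog_arm: Moves the arm, as the interface text tells. Its arguments: {"type":"object","properties":{"motion":{"type":"array"},"grip_force":{"type":"number"}},"required":["motion"]}

```bash
mkdir -p pics; cat > h.py <<'E'
import numpy as np, cv2
from scipy.spatial.transform import Rotation as R
from station import bot
def ray(p,xy):
    K=np.array(p["camera_matrix"]);T=np.array(p["T"])
    d=T[:3,:3]@np.linalg.solve(K,[*xy,1.]);return T[:3,3],d/np.linalg.norm(d)
def atz(p,xy,z):
    o,d=ray(p,xy);return o+d*(z-o[2])/d[2]
def tri(rs):
    A=sum(np.eye(3)-np.outer(d,d) for o,d in rs);b=sum((np.eye(3)-np.outer(d,d))@o for o,d in rs)
    return np.linalg.solve(A,b)
def save(p,n): cv2.imwrite(f"pics/{n}.png",cv2.cvtColor(p["pixels"],cv2.COLOR_RGB2BGR))
def rot(o): q=o["tool_rot"];return R.from_quat([q[1],q[2],q[3],q[0]])
E
python3 - <<'E'
from h import *
ob=bot.get_obs();print(ob["t"],ob["eef_pos"],rot(ob).as_matrix().round(3).tolist(),ob["contact_force"])
a=bot.read_camera("scene");b=bot.read_camera("top");save(a,"s0");save(b,"t0")
for n in ["mould","press","press_seat","press_hub","press_knob","press_foot_pad","kitchen_timer","salt_shaker","lemon_a","tea_box","mug_grey"]:
    for c,p in (("s",a),("t",b)):
        print(n,c,[(np.round(r["xy"]).tolist(),round(r["score"],2)) for r in bot.tip_of(n,p)[:3]])
E
```

```text
0.0 [ 0.16672089 -0.65347824  0.23033091] [[0.969, 0.247, -0.001], [0.247, -0.969, 0.002], [-0.0, -0.002, -1.0]] [ 0.42208909 -0.17117419  0.49145765]
mould s [([351.0, 272.0], 0.93), ([372.0, 242.0], 0.83), ([293.0, 269.0], 0.55)]
mould t [([281.0, 233.0], 0.8), ([329.0, 263.0], 0.69), ([366.0, 247.0], 0.64)]
press s [([264.0, 288.0], 0.76)]
press t [([253.0, 235.0], 0.68), ([255.0, 236.0], 0.62)]
press_seat s [([264.0, 290.0], 0.58)]
press_seat t [([253.0, 236.0], 0.94)]
press_hub s [([265.0, 214.0], 0.93)]
press_hub t [([249.0, 232.0], 0.56)]
press_knob s [([281.0, 217.0], 0.73)]
press_knob t [([252.0, 253.0], 0.64)]
press_foot_pad s [([260.0, 253.0], 0.73), ([294.0, 267.0], 0.22)]
press_foot_pad t []
kitchen_timer s [([182.0, 328.0], 0.83)]
kitchen_timer t [([184.0, 233.0], 0.73), ([281.0, 232.0], 0.53)]
salt_shaker s [([266.0, 287.0], 0.19)]
salt_shaker t [([347.0, 218.0], 0.56)]
lemon_a s [([201.0, 356.0], 0.71)]
lemon_a t [([189.0, 254.0], 0.75)]
tea_box s [([170.0, 280.0], 0.79)]
tea_box t [([196.0, 186.0], 0.56)]
mug_grey s [([259.0, 223.0], 0.63)]
mug_grey t [([293.0, 171.0], 0.91), ([282.0, 235.0], 0.63), ([192.0, 254.0], 0.45)]
```

```bash
python3 - <<'E'
from h import *
a=cv2.imread("pics/s0.png");b=cv2.imread("pics/t0.png")
cv2.imwrite("pics/s0c.png",cv2.resize(a[180:380,140:400],(780,600),interpolation=cv2.INTER_CUBIC))
cv2.imwrite("pics/t0c.png",cv2.resize(b[140:290,160:390],(782,510),interpolation=cv2.INTER_CUBIC))
a=bot.read_camera("scene");b=bot.read_camera("top")
print(a["T"],b["T"],a["camera_matrix"])
print("hub",tri([ray(a,(265,214)),ray(b,(249,232))]),atz(a,(265,214),.245),atz(b,(249,232),.245))
print("knob",atz(a,(281,217),.2695),atz(b,(252,253),.2695))
print("seat",atz(b,(253,236),.024),atz(a,(264,289),.024))
for c in [(351,272),(372,242),(293,269)]: print("m s",atz(a,c,.024))
for c in [(281,233),(329,263),(366,247)]: print("m t",atz(b,c,.024))
E
```

```text
[[-0.56143584 -0.56214289  0.60727685  0.00764073]
 [-0.82751402  0.37853536 -0.41464626  0.47694821]
 [ 0.00321468 -0.73532738 -0.67770444  0.76441488]
 [ 0.          0.          0.          1.        ]] [[ 8.40245415e-04 -9.95687310e-01  9.27689319e-02  4.48306604e-01]
 [-9.99790863e-01  1.05913824e-03  2.04232188e-02  1.00259060e-01]
 [-2.04333950e-02 -9.27666910e-02 -9.95478185e-01  1.23226074e+00]
 [ 0.00000000e+00  0.00000000e+00  0.00000000e+00  1.00000000e+00]] [[396.03341804   0.         272.10830264]
 [  0.         396.03341804 216.84680265]
 [  0.           0.           1.        ]]
hub [0.48781878 0.16852658 0.24638517] [0.4876006  0.16604958 0.245     ] [0.48921552 0.17039334 0.245     ]
knob [0.44162351 0.16077769 0.2695    ] [0.43912832 0.16135906 0.2695    ]
seat [0.48659797 0.1742327  0.024     ] [0.47862553 0.17709454 0.024     ]
m s [ 0.40389017 -0.02343329  0.024     ]
m s [ 0.4475967  -0.13631066  0.024     ]
m s [0.48918938 0.08640721 0.024     ]
m t [0.4954308  0.09178298 0.024     ]
m t [ 0.408009  -0.0479999  0.024    ]
m t [ 0.45457004 -0.15638049  0.024     ]
```

View pics/s0c.png

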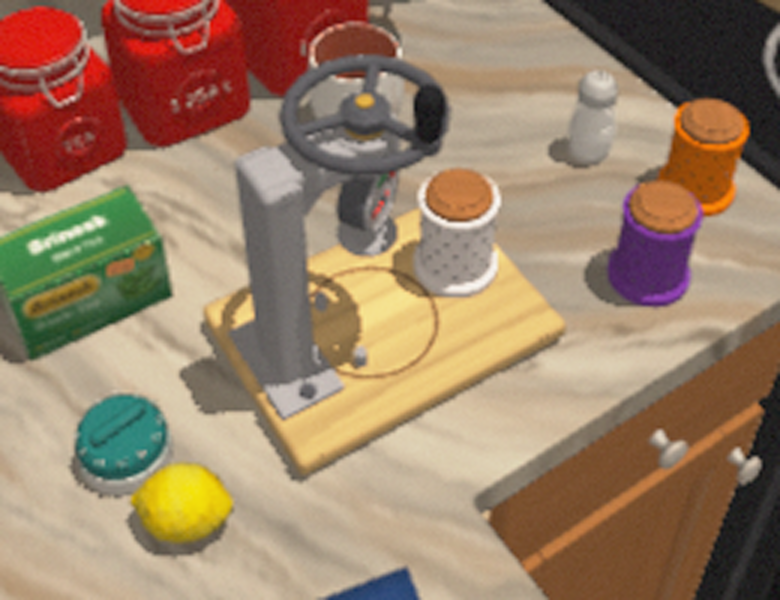

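View pics/t0c.png

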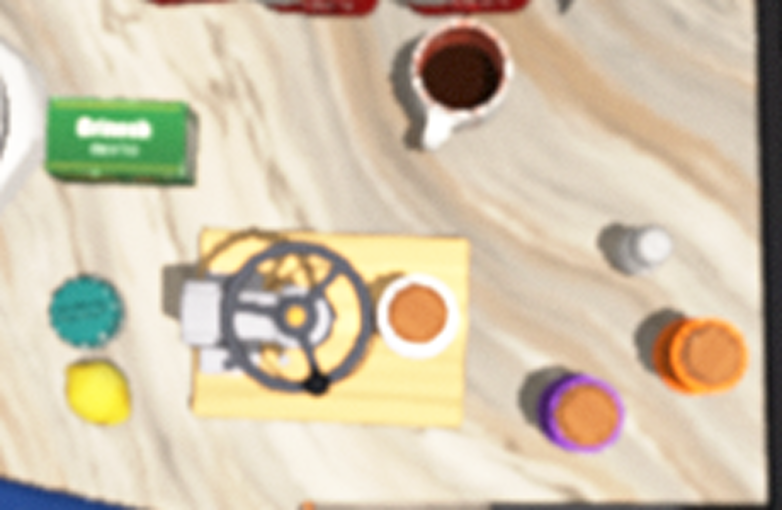

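The white mould stands in front of the press at about top (282,232). The open front faces world -y and the knob points to -x at about top (253,253). Next I'll fit the board and wheel more precisely.

```bash
python3 - <<'E'
from h import *
b=bot.read_camera("top");a=bot.read_camera("scene")
def board(p):
    h=cv2.cvtColor(p["pixels"],cv2.COLOR_RGB2HSV).astype(int)
    m=((h[...,0]>13)&(h[...,0]<27)&(h[...,1]>85)&(h[...,2]>150)).astype(np.uint8)
    m=cv2.morphologyEx(m,cv2.MORPH_OPEN,np.ones((3,3)))
    n,l,s,c=cv2.connectedComponentsWithStats(m);return l,s
l,s=board(b)
i=max(range(1,len(s)),key=lambda i:s[i,4]);print(s[i])
ys,xs=np.nonzero(l==i)
pts=np.array([atz(b,(x,y),.024)[:2] for x,y in zip(xs,ys)],np.float32)
r=cv2.minAreaRect(pts);print(r);print(cv2.boxPoints(r))
# mould top disc, refine: brown follower
h=cv2.cvtColor(b["pixels"],cv2.COLOR_RGB2HSV).astype(int)
sub=(slice(215,250),slice(265,300))
m=(h[...,0]<16)&(h[...,1]>110)&(h[...,2]<235)
mm=np.zeros_like(m);mm[sub]=m[sub];ys,xs=np.nonzero(mm);print("disc",xs.mean(),ys.mean(),len(xs),atz(b,(xs.mean(),ys.mean()),.114))
m=(h[...,1]<50)&(h[...,2]>190)
mm=np.zeros_like(m);mm[sub]=m[sub];pp=np.argwhere(mm)[:,::-1].astype(np.float32);c,rad=cv2.minEnclosingCircle(pp);print("white",c,rad,atz(b,c,.034),atz(b,c,.104))
# wheel ring fit: dark grey
m=(h[...,1]<90)&(h[...,2]<125)
mm=np.zeros_like(m);mm[208:258,220:272]=m[208:258,220:272];cv2.imwrite("pics/m.png",mm*255)
pp=np.argwhere(mm)[:,::-1].astype(np.float32)
w=np.array([atz(b,q,.243)[:2] for q in pp]);best=None
for x in np.arange(.475,.5,.001):
  for y in np.arange(.155,.185,.001):
    d=np.hypot(w[:,0]-x,w[:,1]-y);k=((d>.044)&(d<.056)).sum()
    if best is None or k>best[0]:best=(k,x,y)
print("wheel",best,len(pp))
for n in ["press_hub","press_knob","press_seat","mould"]:
  for p in(a,b):print(n,[(np.round(r["xy"],1).tolist(),round(r["score"],2)) for r in bot.tip_of(n,p)[:1]],[(np.round(r["xy"],1).tolist(),round(r["score"],2)) for r in bot.spot_in(n,p)[:1]])
E
```

```text
[ 452  208  105   26 1394]
((0.5310685038566589, -0.5591585636138916), (0.040701836347579956, 0.30496662855148315), 6.85110330581665)
[[ 0.49267322 -0.4101917 ]
 [ 0.52905256 -0.7129807 ]
 [ 0.5694638  -0.7081254 ]
 [ 0.53308445 -0.40533644]]
disc 282.44897959183675 231.54591836734693 196 [0.49587972 0.08846121 0.114     ]
white (289.28570556640625, 233.0) 18.71820640563965 [0.49504183 0.06768841 0.034     ] [0.49231165 0.06959113 0.104     ]
wheel (np.int64(343), np.float64(0.487), np.float64(0.17500000000000002)) 466
press_hub [([168.2, 280.5], 0.37)] [([338.4, 221.8], 0.65)]
press_hub [([247.3, 233.6], 0.85)] [([253.0, 236.3], 0.79)]
press_knob [([264.4, 290.1], 0.69)] [([284.2, 217.1], 0.54)]
press_knob [([253.6, 252.0], 0.41)] [([251.4, 236.5], 0.7)]
press_seat [([265.5, 283.3], 0.92)] [([257.5, 281.4], 0.81)]
press_seat [([252.3, 237.5], 0.94)] [([253.8, 237.9], 0.79)]
mould [([354.6, 272.7], 0.87)] [([376.2, 229.2], 0.88)]
mould [([281.4, 232.8], 0.92)] [([329.6, 261.6], 0.95)][ WARN:0@3.906] global loadsave.cpp:1063 imwrite_ Unsupported depth image for selected encoder is fallbacked to CV_8U.
```

```bash
python3 - <<'E'
from h import *
b=bot.read_camera("top")
P=lambda c,z:atz(b,((c[0]+.5)/3.4-.5+160,(c[1]+.5)/3.4-.5+140),z)[:2]
C=np.array([P(c,.024) for c in [(470,237),(464,427),(192,415),(203,228)]])
L=np.array([(-130,-82),(-130,82),(105,82),(105,-82)])/1e3
M,_=cv2.estimateAffinePartial2D(L,C)
# rigid fit
ca,la=C.mean(0),L.mean(0);H=(L-la).T@(C-ca);U,S,V=np.linalg.svd(H);D=np.diag([1,np.linalg.det(V.T@U.T)]);Rm=V.T@D@U.T
t=ca-Rm@la;print("axis x dir deg",np.degrees(np.arctan2(Rm[1,0],Rm[0,0])),"seat",t,"res",(L@Rm.T+t-C).round(4).tolist())
print("hub",P((295,316),.254),"knobtop",P((317,383),.2895),"mould top",P((417,313),.114),"ringcenter",P((417,316),.034))
for nm,z in (("hub",.254),("m",.114)):
    pass
m=P((417,313),.114);print("mould in press mm",(Rm.T@(m-t)*1e3).round(1))
k=P((317,383),.2895);h=P((295,316),.254);v=Rm.T@(k-h);print("wheel angle",np.arctan2(v[1],-v[0]),np.linalg.norm(v))
E
```

```text
axis x dir deg 87.73126394417183 seat [0.48834678 0.17410197] res [[-0.0002, -0.0008], [-0.0001, -0.0004], [-0.0007, 0.0001], [0.001, 0.0011]]
hub [0.48743909 0.17593236] knobtop [0.44092883 0.1580752 ] mould top [0.49544408 0.08888383] ringcenter [0.49624195 0.0880752 ]
mould in press mm [-84.9 -10.5]
wheel angle 1.1646139540018967 0.049820501922379676
```

```bash
cat >> h.py <<'E'
def pose(heading,lean):
    a=np.radians(heading);l=np.radians(lean);p=np.array([np.cos(a),np.sin(a),0]);u=np.array([0,0,1.])
    z=p*np.sin(l)-u*np.cos(l);x=p*np.cos(l)+u*np.sin(l);return R.from_matrix(np.c_[x,np.cross(z,x),z])
def rel(p0,R0,p1,R1):
    return (R0.inv()*R1).as_rotvec().round(3).tolist(),(R0.inv().apply(np.array(p1)-p0)*1e3).round(1).tolist()
def show(tgts):
    o=bot.get_obs();print(o["t"],np.round(o["eef_pos"],4),np.round(o["q"],2),np.round(o["contact_force"],1))
    for p,r in tgts: print(rel(np.array(o["eef_pos"]),rot(o),p,r))
E
python3 - <<'E'
from h import *
b=bot.read_camera("top")
P=lambda c,z:atz(b,((c[0]+.5)/3.4-.5+160,(c[1]+.5)/3.4-.5+140),z)[:2].round(3)
print("purple",P((588,413),.114),"orange",P((712,353),.114),"salt",P((654,245),.09))
show([((.42,-.30,.25),pose(50,0))])
E
```

```text
purple [ 0.416 -0.047] orange [ 0.464 -0.146] salt [ 0.552 -0.106]
2.3 [ 0.1669 -0.6541  0.2313] [ 1.21  0.48  0.02  1.56 -0.01  1.11 -0.08] [ 0.1  0.  -0.5]
([0.0, -0.0, -0.623], [332.8, -280.5, -18.7])
```

Request:
{"name": "jog_arm", "arguments": {"motion": [[0,0,-0.1,55,-47,-3,45],[0,0,-0.2,110,-94,-6,45],[0,0,-0.3,165,-140,-9,45],[0,0,-0.4,220,-187,-12,45],[0,0,-0.5,275,-233,-15,45],[0,0,-0.62,333,-280,-18,45],[0,0,-0.62,333,-280,-18,45],[0,0,-0.62,333,-280,-18,45],[0,0,-0.62,333,-280,-18,45]]}}

```text
t: 3.42
eef_pos: [0.42, -0.3009, 0.2493]
tool_rot: [0.0, 0.907, 0.421, -0.0]
contact_force: [-0.4, 0.0, -1.1]
gripper_width: 0.527
grasp_force: 0.0
```

```bash
python3 - <<'E'
from h import *
u=np.array([-.087,.996])
f=lambda d,z:np.r_[np.array([.4955,.089])-u*d,z]
show([(f(.1,.2),pose(95,38)),(f(.065,.1),pose(95,38))])
E
```

```text
3.425 [ 0.42   -0.3009  0.2493] [ 0.75  0.22 -0.29  1.89  0.07  1.04 -0.27] [-0.4  0.  -1.1]
([0.261, 0.629, -0.759], [276.2, -122.9, 49.1])
([0.261, 0.629, -0.759], [301.0, -147.7, 149.1])
```

Request:
{"name": "jog_arm", "arguments": {"motion": [[0.04,0.1,-0.12,50,-22,5,45],[0.08,0.2,-0.24,100,-44,12,45],[0.13,0.3,-0.36,150,-66,22,45],[0.17,0.4,-0.48,195,-88,32,45],[0.21,0.5,-0.6,240,-107,40,45],[0.26,0.63,-0.76,276,-123,49,45],[0.26,0.63,-0.76,276,-123,49,45],[0.26,0.63,-0.76,276,-123,49,45],[0.26,0.63,-0.76,276,-123,49,45]]}}

```text
t: 4.55
eef_pos: [0.5044, -0.0118, 0.2006]
tool_rot: [-0.239, 0.639, 0.697, 0.221]
contact_force: [0.3, 0.1, 1.0]
gripper_width: 0.528
grasp_force: 0.0
```

```bash
python3 - <<'E'
from h import *
u=np.array([-.087,.996])
f=lambda d,z:np.r_[np.array([.4955,.089])-u*d,z]
show([(f(.065,.1),pose(95,38)),(f(.06,.037),pose(95,38))])
w=bot.read_camera("wrist");save(w,"w1");s=bot.read_camera("scene");save(s,"s1")
im=np.hstack([cv2.imread("pics/w1.png"),cv2.imread("pics/s1.png")]);cv2.imwrite("pics/c1.png",cv2.resize(im,(800,300),interpolation=cv2.INTER_AREA))
E
```

```text
4.55 [ 0.5044 -0.0118  0.2006] [ 0.77  0.49 -0.64  1.88 -0.41  1.07  0.49] [0.3 0.1 1. ]
([0.003, 0.001, -0.0], [-33.3, -0.4, 101.6])
([0.003, 0.001, -0.0], [-68.1, -0.6, 154.4])
```

View pics/c1.png

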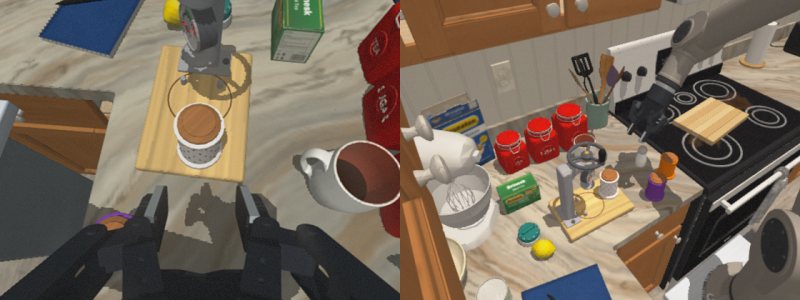

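Request:
{"name": "jog_arm", "arguments": {"motion": [[0,0,0,-17,0,51,45],[0,0,0,-33,0,102,45],[0,0,0,-50,0,128,45],[0,0,0,-68,0,154,45],[0,0,0,-68,0,154,45],[0,0,0,-68,0,154,45]]}}

```text
t: 5.4
eef_pos: [0.5018, 0.0308, 0.0383]
tool_rot: [-0.239, 0.638, 0.698, 0.221]
contact_force: [0.3, 0.5, -0.2]
gripper_width: 0.527
grasp_force: 0.0
```

```bash
python3 - <<'E'
from h import *
u=np.array([-.087,.996])
f=lambda d,z:np.r_[np.array([.4955,.089])-u*d,z]
show([(f(.03,.037),pose(95,38)),(f(-.0558,.037),pose(95,38))])
w=bot.read_camera("wrist");save(w,"w2");s=bot.read_camera("scene");save(s,"s2")
im=np.hstack([cv2.resize(cv2.imread("pics/w2.png"),(400,300)),cv2.resize(cv2.imread("pics/s2.png")[170:350,220:460],(400,300))]);cv2.imwrite("pics/c2.png",im)
E
```

```text
5.4 [0.5018 0.0308 0.0383] [ 0.67  0.74 -0.61  1.99 -0.37  0.73  0.56] [ 0.3  0.5 -0.2]
([0.002, -0.001, 0.002], [21.6, -1.2, 18.6])
([0.002, -0.001, 0.002], [89.2, -1.2, 71.4])
```

View pics/c2.png

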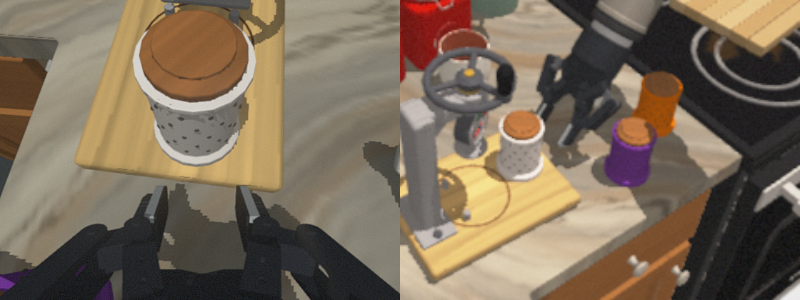

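Request:
{"name": "jog_arm", "arguments": {"motion": [[0,0,0,14,-1,11,45],[0,0,0,22,-1,18,45],[0,0,0,29,-1,23,45],[0,0,0,36,-1,29,45],[0,0,0,43,-1,34,45],[0,0,0,50,-1,40,45],[0,0,0,57,-1,45,45],[0,0,0,64,-1,51,45],[0,0,0,71,-1,57,45],[0,0,0,71,-1,57,45]]}}

```text
t: 6.75
eef_pos: [0.4918, 0.1231, 0.0363]
tool_rot: [-0.24, 0.637, 0.698, 0.221]
contact_force: [0.1, -0.3, -0.7]
gripper_width: 0.529
grasp_force: 0.2
```

```bash
python3 - <<'E'
from h import *
u=np.array([-.087,.996])
f=lambda d,z:np.r_[np.array([.4955,.089])-u*d,z]
show([(f(-.0583,.037),pose(95,38))])
w=bot.read_camera("wrist");save(w,"w3");s=bot.read_camera("scene");save(s,"s3")
im=np.hstack([cv2.resize(cv2.imread("pics/w3.png"),(400,300)),cv2.resize(cv2.imread("pics/s3.png")[200:320,200:360],(400,300))]);cv2.imwrite("pics/c3.png",im)
E
```

```text
6.75 [0.4918 0.1231 0.0363] [ 0.56  0.73 -0.67  2.06 -0.43  0.59  0.48] [ 0.1 -0.3 -0.7]
([0.0, -0.002, 0.003], [19.3, 0.8, 14.3])
```

View pics/c3.png

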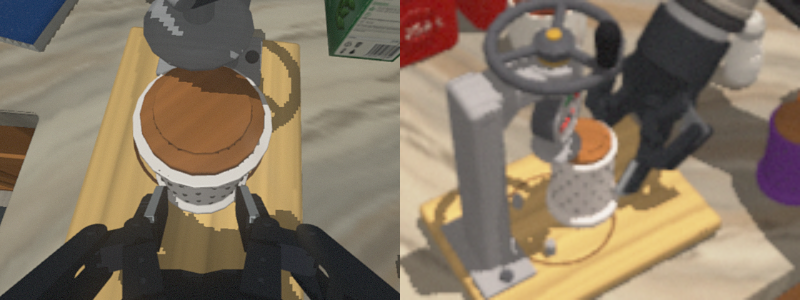

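The mould sits cradled between the fingers and is moving straight. About 20 mm remain.

Request:
{"name": "jog_arm", "arguments": {"motion": [[0,0,0,5,0,4,45],[0,0,0,10,0,7.5,45],[0,0,0,14,0.5,10.5,45],[0,0,0,16,0.5,12,45],[0,0,0,16,0.5,12,45]]}}

```text
t: 7.48
eef_pos: [0.4905, 0.1422, 0.0366]
tool_rot: [-0.24, 0.638, 0.698, 0.221]
contact_force: [-1.0, -0.2, -0.1]
gripper_width: 0.526
grasp_force: 0.4
```

Request:
{"name": "jog_arm", "arguments": {"motion": [[0,0,0,1.6,0,1.2,45],[0,0,0,3.2,0,2.4,45],[0,0,0,3.2,0,2.4,45]]}}

```text
t: 7.85
eef_pos: [0.4906, 0.1457, 0.0366]
tool_rot: [-0.24, 0.638, 0.697, 0.221]
contact_force: [1.0, -1.1, -1.0]
gripper_width: 0.529
grasp_force: 0.8
```

Request:
{"name": "jog_arm", "arguments": {"motion": [[0,0,0,1.6,0,1.2,45],[0,0,0,3.2,0,2.4,45],[0,0,0,3.2,0,2.4,45]]}}

```text
t: 8.22
eef_pos: [0.4901, 0.15, 0.0367]
tool_rot: [-0.24, 0.638, 0.698, 0.221]
contact_force: [0.7, -0.4, -0.3]
gripper_width: 0.525
grasp_force: 0.7
```

Request:
{"name": "jog_arm", "arguments": {"motion": [[0,0,0,1.6,0,1.2,45],[0,0,0,1.6,0,1.2,45]]}}

```text
t: 8.48
eef_pos: [0.4899, 0.1518, 0.0367]
tool_rot: [-0.24, 0.638, 0.698, 0.221]
contact_force: [1.2, -1.5, -0.8]
gripper_width: 0.528
grasp_force: 0.7
```

```bash
python3 - <<'E'
from h import *
show([])
w=bot.read_camera("wrist");save(w,"w4");s=bot.read_camera("scene");save(s,"s4")
im=np.hstack([cv2.resize(cv2.imread("pics/w4.png"),(400,300)),cv2.resize(cv2.imread("pics/s4.png")[200:320,200:360],(400,300))]);cv2.imwrite("pics/c4.png",im)
E
```

```text
8.475 [0.4899 0.1518 0.0367] [ 0.51  0.73 -0.68  2.07 -0.45  0.55  0.45] [ 1.2 -1.5 -0.8]
```

View pics/c4.png

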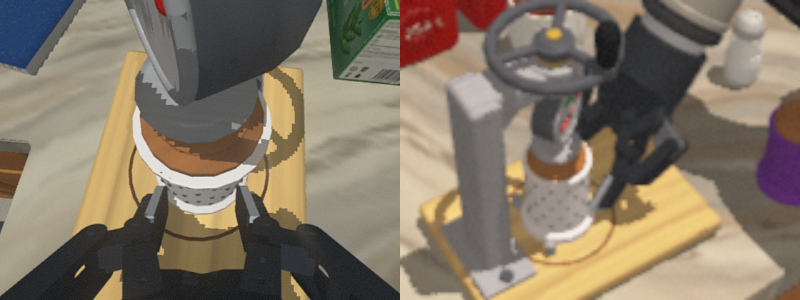

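Request:
{"name": "jog_arm", "arguments": {"motion": [[0,0,0,0.8,0,0.6,45],[0,0,0,1.6,0,1.2,45],[0,0,0,1.6,0,1.2,45]]}}

```text
t: 8.95
eef_pos: [0.4896, 0.1531, 0.0365]
tool_rot: [-0.24, 0.638, 0.697, 0.221]
contact_force: [-1.1, -5.4, 0.6]
gripper_width: 0.526
grasp_force: 2.7
```

Request:
{"name": "jog_arm", "arguments": {"motion": [[0,0,0,0.8,0,0.6,45],[0,0,0,0.8,0,0.6,45]]}}

```text
t: 9.2
eef_pos: [0.4894, 0.1537, 0.0364]
tool_rot: [-0.24, 0.638, 0.697, 0.221]
contact_force: [-1.1, -5.7, 1.5]
gripper_width: 0.526
grasp_force: 4.4
```

Request:
{"name": "jog_arm", "arguments": {"motion": [[0,0,0,0.8,0,0.6,45],[0,0,0,1.6,0,1.2,45],[0,0,0,1.6,0,1.2,45]]}}

```text
t: 9.57
eef_pos: [0.4892, 0.1546, 0.0362]
tool_rot: [-0.239, 0.639, 0.697, 0.22]
contact_force: [-2.4, -11.6, 4.2]
gripper_width: 0.527
grasp_force: 7.5
```

Request:
{"name": "jog_arm", "arguments": {"motion": [[0,0,0,-6,0,-5,45],[0,0,0,-22,0,-17,45],[0,0,0,-50,0,-40,45],[0,0,0,-75,0,-60,45],[0,0,0,-75,0,-60,45],[0,0,0,-75,0,-60,45]]}}

```text
t: 10.32
eef_pos: [0.4979, 0.0611, 0.0379]
tool_rot: [-0.24, 0.638, 0.697, 0.221]
contact_force: [-0.2, 0.1, -0.2]
gripper_width: 0.526
grasp_force: 0.0
```

```bash
python3 - <<'E'
from h import *
k=np.array([.441,.158])
show([((.51,.02,.22),pose(90,15)),((k[0],k[1]-.01,.345),pose(90,0)),((k[0],k[1],.345),pose(90,0))])
w=bot.read_camera("wrist");save(w,"w5");s=bot.read_camera("scene");save(s,"s5")
im=np.hstack([cv2.resize(cv2.imread("pics/w5.png"),(400,300)),cv2.resize(cv2.imread("pics/s5.png")[200:320,200:360],(400,300))]);cv2.imwrite("pics/c5.png",im)
E
```

```text
10.325 [0.4979 0.0611 0.0379] [ 0.64  0.73 -0.63  2.01 -0.39  0.68  0.53] [-0.2  0.1 -0.2]
([-0.038, -0.403, 0.08], [79.3, 8.9, -169.2])
([-0.027, -0.665, 0.085], [261.6, -48.3, -185.2])
([-0.027, -0.665, 0.085], [269.5, -47.5, -179.0])
```

View pics/c5.png

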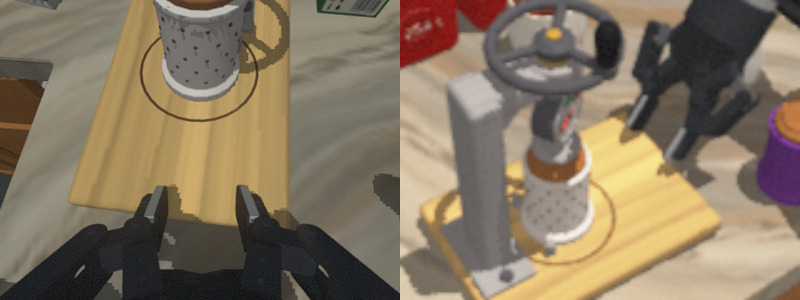

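Request:
{"name": "jog_arm", "arguments": {"motion": [[0,-0.1,0.02,20,2,-42,45],[-0.01,-0.2,0.04,40,4,-85,45],[-0.02,-0.3,0.06,60,7,-127,45],[-0.03,-0.4,0.08,79,9,-169,45],[-0.03,-0.5,0.085,110,0,-210,45],[-0.027,-0.6,0.085,160,-20,-210,45],[-0.027,-0.665,0.085,215,-40,-200,45],[-0.027,-0.665,0.085,245,-48,-185,45],[-0.027,-0.665,0.085,245,-48,-185,45],[-0.027,-0.665,0.085,245,-48,-185,45]]}}

```text
t: 11.68
eef_pos: [0.4421, 0.1348, 0.3338]
tool_rot: [0.0, 0.707, 0.708, -0.001]
contact_force: [0.1, 0.0, -0.5]
gripper_width: 0.525
grasp_force: 0.0
```

```bash
python3 - <<'E'
from h import *
k=np.array([.441,.158])
show([((k[0],k[1],.345),pose(90,0)),((k[0],k[1],.262),pose(90,0))])
ob=bot.get_obs();w=bot.read_camera("wrist");t=bot.read_camera("top")
T=np.eye(4);T[:3,:3]=rot(ob).as_matrix();T[:3,3]=ob["eef_pos"]
w["T"]=T@np.array(w["tool_from_camera"]);save(w,"w6")
for n,z in (("press_knob",.2695),("press_hub",.245),("mould",.024)):
    for nm,p in (("w",w),("t",t)):
        for r in bot.tip_of(n,p)[:2]: print(n,nm,np.round(r["xy"],1),round(r["score"],2),atz(p,r["xy"],z).round(4))
np.save("w6T.npy",w["T"]);np.save("K.npy",w["camera_matrix"])
E
```

```text
11.675 [0.4421 0.1348 0.3338] [ 0.11  0.07 -0.57  1.87  0.04  1.21 -0.46] [ 0.1  0.  -0.5]
([-0.001, 0.002, 0.001], [23.2, -1.1, -11.2])
([-0.001, 0.002, 0.001], [23.3, -1.1, 71.8])
press_knob w [275.7 188.5] 0.58 [0.4369 0.1609 0.2695]
press_hub w [343.8 157.3] 0.69 [0.484  0.1772 0.245 ]
press_hub t [247.1 234.1] 0.79 [0.4842 0.1749 0.245 ]
press_hub t [197.8 183.4] 0.69 [0.6079 0.2962 0.245 ]
mould w [294.6 329.4] 0.93 [ 0.4615 -0.1364  0.024 ]
mould w [263.  273.3] 0.71 [ 0.4119 -0.0346  0.024 ]
mould t [329.4 262.6] 0.71 [ 0.4092 -0.0492  0.024 ]
mould t [361.2 251.2] 0.61 [ 0.4423 -0.1422  0.024 ]
```

View pics/w6.png

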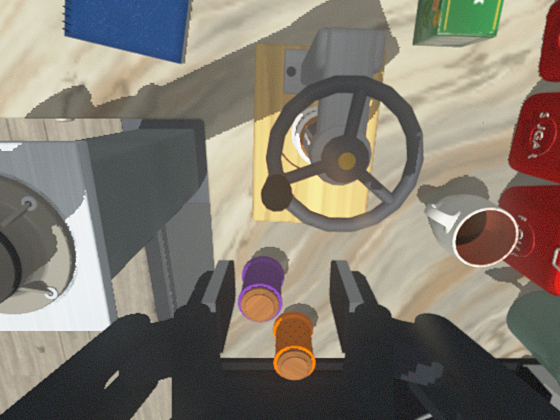

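```bash
python3 - <<'E'
from h import *
p={"T":np.load("w6T.npy"),"camera_matrix":np.load("K.npy")}
im=cv2.cvtColor(cv2.imread("pics/w6.png"),cv2.COLOR_BGR2GRAY)[165:220,250:300]
m=(im<45);m=cv2.morphologyEx(m.astype(np.uint8),cv2.MORPH_OPEN,np.ones((7,7)));ys,xs=np.nonzero(m);c=(xs.mean()+250,ys.mean()+165)
print("blob",c,len(xs),"span",xs.min()+250,xs.max()+250,ys.min()+165,ys.max()+165)
k=atz(p,c,.28);h=atz(p,(347,161),.254);print("knob",k,atz(p,c,.2895),"hub",h)
# rim circle fit, outer extents in picture: x 266..424, y 76..232
print("rim c",atz(p,(345,154),.245))
E
```

```text
<stdin>:4: RuntimeWarning: Mean of empty slice.
  ret = ret.dtype.type(ret / rcount)
Traceback (most recent call last):
ValueError: zero-size array to reduction operation minimum which has no identity
```

```bash
python3 - <<'E'
from h import *
p={"T":np.load("w6T.npy"),"camera_matrix":np.load("K.npy")}
for z in (.27,.28,.2895): print("knob",atz(p,(275.5,192.5),z).round(4))
print("hub",atz(p,(347,161),.254).round(4),"rim c",atz(p,(345,154),.245).round(4), "cam",p["T"][:3,3])
E
```

```text
knob [0.4367 0.1584 0.27  ]
knob [0.4369 0.1611 0.28  ]
knob [0.4371 0.1636 0.2895]
hub [0.4847 0.1762 0.254 ] rim c [0.4848 0.1795 0.245 ] cam [0.44106723 0.21351516 0.47729447]
```

Request:
{"name": "jog_arm", "arguments": {"motion": [[0,0,0,25,-3,0,45],[0,0,0,25,-3,20,45],[0,0,0,25,-3,46,45],[0,0,0,25,-3,71,45],[0,0,0,25,-3,71,45],[0,0,0,25,-3,71,10],[0,0,0,25,-3,71,10],[0,0,0,25,-3,71,10]], "grip_force": 60}}

```text
t: 13.08
eef_pos: [0.4387, 0.1603, 0.2648]
tool_rot: [0.0, 0.707, 0.707, -0.001]
contact_force: [-5.7, -0.8, 7.8]
gripper_width: 0.201
grasp_force: 58.4
```

```bash
cat >> h.py <<'E'
PX=np.array([.04,.999]);PY=np.array([-.999,.04])
def arc(t0,t1,n,c=(.4865,.176),r=.05):
    K=lambda t:np.array(c)+r*(-np.cos(t)*PX+np.sin(t)*PY)
    for t in np.linspace(t0,t1,n+1)[1:]:
        d=(K(t)-K(t0))*1e3;print([0,0,0,round(d[1],1),round(d[0],1),0,10],round(t,2))
def wang(p,c=(.4865,.176)):
    v=np.array(p[:2])-c;return np.arctan2(v@PY,-v@PX)%(2*np.pi),np.linalg.norm(v)
E
python3 -c "
from h import *
print(wang((.4387,.1603)));arc(1.2,2.6,10)"
```

```text
(np.float64(1.2134268294569197), np.float64(0.05031232453385553))
[0, 0, 0, np.float64(6.8), np.float64(-1.8), 0, 10] 1.34
[0, 0, 0, np.float64(13.7), np.float64(-2.6), 0, 10] 1.48
[0, 0, 0, np.float64(20.7), np.float64(-2.5), 0, 10] 1.62
[0, 0, 0, np.float64(27.6), np.float64(-1.4), 0, 10] 1.76
[0, 0, 0, np.float64(34.3), np.float64(0.7), 0, 10] 1.9
[0, 0, 0, np.float64(40.6), np.float64(3.6), 0, 10] 2.04
[0, 0, 0, np.float64(46.5), np.float64(7.5), 0, 10] 2.18
[0, 0, 0, np.float64(51.7), np.float64(12.1), 0, 10] 2.32
[0, 0, 0, np.float64(56.3), np.float64(17.4), 0, 10] 2.46
[0, 0, 0, np.float64(60.1), np.float64(23.2), 0, 10] 2.6
```

Request:
{"name": "jog_arm", "arguments": {"motion": [[0,0,0,6.8,-1.8,0,10],[0,0,0,13.7,-2.6,0,10],[0,0,0,20.7,-2.5,0,10],[0,0,0,27.6,-1.4,0,10],[0,0,0,34.3,0.7,0,10],[0,0,0,40.6,3.6,0,10],[0,0,0,46.5,7.5,0,10],[0,0,0,51.7,12.1,0,10],[0,0,0,56.3,17.4,0,10],[0,0,0,60.1,23.2,0,10]]}}

```text
t: 14.32
eef_pos: [0.462, 0.2212, 0.2648]
tool_rot: [0.0, 0.707, 0.708, -0.0]
contact_force: [-5.3, -0.1, 6.1]
gripper_width: 0.197
grasp_force: 58.5
```

```bash
python3 -c "
from h import *
o=bot.get_obs();print(wang(o['eef_pos']),o['contact_force']);arc(2.6,4.0,10)"
```

```text
(np.float64(2.6040375526694435), np.float64(0.051422398145210574)) [-5.30832538 -0.07438497  6.11593979]
[0, 0, 0, np.float64(2.9), np.float64(6.4), 0, 10] 2.74
[0, 0, 0, np.float64(4.9), np.float64(13.0), 0, 10] 2.88
[0, 0, 0, np.float64(6.0), np.float64(20.0), 0, 10] 3.02
[0, 0, 0, np.float64(6.1), np.float64(27.0), 0, 10] 3.16
[0, 0, 0, np.float64(5.2), np.float64(33.9), 0, 10] 3.3
[0, 0, 0, np.float64(3.3), np.float64(40.6), 0, 10] 3.44
[0, 0, 0, np.float64(0.5), np.float64(47.1), 0, 10] 3.58
[0, 0, 0, np.float64(-3.1), np.float64(53.0), 0, 10] 3.72
[0, 0, 0, np.float64(-7.5), np.float64(58.4), 0, 10] 3.86
[0, 0, 0, np.float64(-12.7), np.float64(63.1), 0, 10] 4.0
```

Forces are low and the circle fits.

Request:
{"name": "jog_arm", "arguments": {"motion": [[0,0,0,2.9,6.4,0,10],[0,0,0,4.9,13,0,10],[0,0,0,6,20,0,10],[0,0,0,6.1,27,0,10],[0,0,0,5.2,33.9,0,10],[0,0,0,3.3,40.6,0,10],[0,0,0,0.5,47.1,0,10],[0,0,0,-3.1,53,0,10],[0,0,0,-7.5,58.4,0,10],[0,0,0,-12.7,63.1,0,10]]}}

```text
t: 15.58
eef_pos: [0.5249, 0.2083, 0.2648]
tool_rot: [-0.0, 0.707, 0.708, -0.0]
contact_force: [-7.9, -0.8, 7.6]
gripper_width: 0.198
grasp_force: 58.6
```

```bash
python3 -c "
from h import *
o=bot.get_obs();print(wang(o['eef_pos']),o['contact_force']);arc(4.0,5.2,10)
s=bot.read_camera('scene');save(s,'s7')
im=np.hstack([cv2.resize(cv2.imread('pics/s7.png')[205:305,215:315],(400,400),interpolation=cv2.INTER_CUBIC)]);cv2.imwrite('pics/c7.png',im)
"
```

```text
(np.float64(3.9725576231810886), np.float64(0.050173247052068826)) [-7.90225672 -0.75262012  7.63064799]
[0, 0, 0, np.float64(-4.9), np.float64(3.4), 0, 10] 4.12
[0, 0, 0, np.float64(-10.2), np.float64(6.3), 0, 10] 4.24
[0, 0, 0, np.float64(-15.8), np.float64(8.5), 0, 10] 4.36
[0, 0, 0, np.float64(-21.6), np.float64(10.0), 0, 10] 4.48
[0, 0, 0, np.float64(-27.5), np.float64(10.7), 0, 10] 4.6
[0, 0, 0, np.float64(-33.5), np.float64(10.8), 0, 10] 4.72
[0, 0, 0, np.float64(-39.5), np.float64(10.2), 0, 10] 4.84
[0, 0, 0, np.float64(-45.3), np.float64(8.8), 0, 10] 4.96
[0, 0, 0, np.float64(-51.0), np.float64(6.8), 0, 10] 5.08
[0, 0, 0, np.float64(-56.3), np.float64(4.1), 0, 10] 5.2
```

View pics/c7.png

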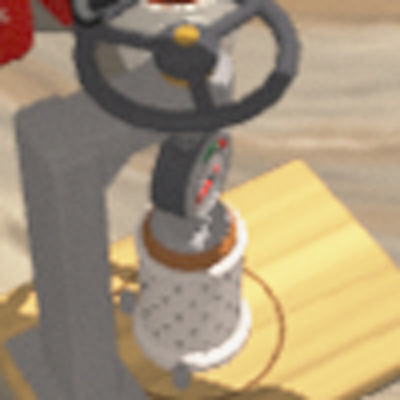

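Request:
{"name": "jog_arm", "arguments": {"motion": [[0,0,0,-4.9,3.4,0,10],[0,0,0,-10.2,6.3,0,10],[0,0,0,-15.8,8.5,0,10],[0,0,0,-21.6,10,0,10],[0,0,0,-27.5,10.7,0,10],[0,0,0,-33.5,10.8,0,10],[0,0,0,-39.5,10.2,0,10],[0,0,0,-45.3,8.8,0,10],[0,0,0,-51,6.8,0,10],[0,0,0,-56.3,4.1,0,10]]}}

```text
t: 16.88
eef_pos: [0.5304, 0.1547, 0.2649]
tool_rot: [-0.0, 0.706, 0.708, 0.003]
contact_force: [-0.6, 7.9, -0.5]
gripper_width: 0.198
grasp_force: 58.5
```

```bash
python3 -c "
from h import *
o=bot.get_obs();print(wang(o['eef_pos']),o['contact_force']);arc(5.2,5.95,10)
s=bot.read_camera('scene');save(s,'s8')
"
```

```text
(np.float64(5.124514714437245), np.float64(0.04878205331465379)) [-0.61930588  7.85778557 -0.47847198]
[0, 0, 0, np.float64(-3.2), np.float64(-2.0), 0, 10] 5.28
[0, 0, 0, np.float64(-6.2), np.float64(-4.2), 0, 10] 5.35
[0, 0, 0, np.float64(-9.0), np.float64(-6.7), 0, 10] 5.42
[0, 0, 0, np.float64(-11.6), np.float64(-9.4), 0, 10] 5.5
[0, 0, 0, np.float64(-14.1), np.float64(-12.2), 0, 10] 5.58
[0, 0, 0, np.float64(-16.3), np.float64(-15.2), 0, 10] 5.65
[0, 0, 0, np.float64(-18.3), np.float64(-18.4), 0, 10] 5.72
[0, 0, 0, np.float64(-20.0), np.float64(-21.8), 0, 10] 5.8
[0, 0, 0, np.float64(-21.5), np.float64(-25.2), 0, 10] 5.88
[0, 0, 0, np.float64(-22.7), np.float64(-28.7), 0, 10] 5.95
```

Request:
{"name": "jog_arm", "arguments": {"motion": [[0,0,0,-3.2,-2,0,10],[0,0,0,-6.2,-4.2,0,10],[0,0,0,-9,-6.7,0,10],[0,0,0,-11.6,-9.4,0,10],[0,0,0,-14.1,-12.2,0,10],[0,0,0,-16.3,-15.2,0,10],[0,0,0,-18.3,-18.4,0,10],[0,0,0,-20,-21.8,0,10],[0,0,0,-21.5,-25.2,0,10],[0,0,0,-21.5,-25.2,0,10]]}}

```text
t: 18.18
eef_pos: [0.5067, 0.1318, 0.2649]
tool_rot: [0.001, 0.707, 0.708, 0.003]
contact_force: [4.0, 5.1, -1.9]
gripper_width: 0.202
grasp_force: 58.8
```

```bash
python3 -c "
from h import *
o=bot.get_obs();print(wang(o['eef_pos']),o['contact_force'])
show([((.495,-.0,.19),pose(92,35))])
"
```

```text
(np.float64(5.814080491227035), np.float64(0.048621303403686415)) [ 4.04542427  5.11681318 -1.90936921]
18.175 [0.5067 0.1318 0.2649] [ 0.11  0.24 -0.57  1.85  0.15  1.09 -0.51] [ 4.   5.1 -1.9]
([0.016, 0.608, -0.031], [-132.0, -12.4, 74.5])
```

Request:
{"name": "jog_arm", "arguments": {"motion": [[0,0,0,-1.2,-3.5,0,10],[0,0,0,-1.2,-3.5,0,10],[0,0,0,-1.2,-3.5,0,45],[0,0,0,-1.2,-3.5,0,45],[0,0,0,-1.2,-3.5,0,45],[0,0,0,-1.2,-3.5,-25,45],[0,0,0,-1.2,-3.5,-60,45],[0,0,0,-50,-3.5,-60,45],[0,0,0,-100,-3.5,-60,45],[0,0,0,-130,-8,-60,45]]}}

```text
t: 19.42
eef_pos: [0.4967, -0.0032, 0.3236]
tool_rot: [0.001, 0.708, 0.706, -0.001]
contact_force: [-0.4, -0.3, 0.3]
gripper_width: 0.531
grasp_force: 0.0
```

```bash
python3 -c "
from h import *
show([((.495,-.02,.19),pose(92,50))])
"
```

```text
19.425 [ 0.4967 -0.0032  0.3236] [ 0.32  0.13 -0.48  1.83  0.07  1.2  -0.19] [-0.4 -0.3  0.3]
([0.016, 0.874, -0.035], [-16.6, -1.7, 133.6])
```

Request:
{"name": "jog_arm", "arguments": {"motion": [[0,0.15,-0.01,-3,0,25,45],[0,0.3,-0.01,-6,0,50,45],[0.01,0.45,-0.02,-9,-1,75,45],[0.01,0.6,-0.02,-12,-1,100,45],[0.01,0.75,-0.03,-15,-2,120,45],[0.016,0.874,-0.035,-17,-2,133,45],[0.016,0.874,-0.035,-17,-2,133,45],[0.016,0.874,-0.035,-17,-2,133,45]]}}

```text
t: 20.42
eef_pos: [0.4953, -0.0166, 0.1915]
tool_rot: [-0.304, 0.628, 0.654, 0.293]
contact_force: [-0.5, -0.2, 0.7]
gripper_width: 0.528
grasp_force: 0.0
```

```bash
python3 - <<'E'
from h import *
show([])
ob=bot.get_obs();w=bot.read_camera("wrist");save(w,"w9")
T=np.eye(4);T[:3,:3]=rot(ob).as_matrix();T[:3,3]=ob["eef_pos"];Tc=T@np.array(w["tool_from_camera"])
def pj(q):
    c=np.linalg.inv(Tc)@np.r_[q,1];u=np.array(w["camera_matrix"])@c[:3];return u[:2]/u[2]
print("dial",pj([.487,.15,.16]),"foot",pj([.487,.175,.114]))
u,v=pj([.487,.15,.15]).astype(int);a=max(0,v-75);l=max(0,u-75)
cr=w["pixels"][a:a+150,l:l+150];print(l,a,cr.shape)
cv2.imwrite("pics/c9.png",cv2.cvtColor(cv2.resize(cr,(600,int(600*cr.shape[0]/cr.shape[1])),interpolation=cv2.INTER_CUBIC),cv2.COLOR_RGB2BGR))
E
```

```text
20.425 [ 0.4953 -0.0166  0.1915] [ 0.76  0.55 -0.5   1.91 -0.62  1.15  0.71] [-0.5 -0.2  0.7]
dial [281.20221366  98.2992172 ] foot [282.25183297 119.41312352]
206 32 (150, 150, 3)
```

View pics/c9.png

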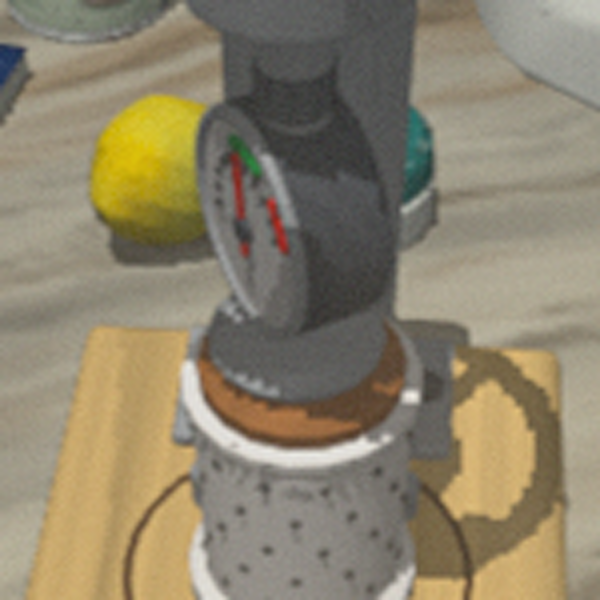

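```bash
python3 - <<'E'
from h import *
from scipy.optimize import least_squares
ob=bot.get_obs();w=bot.read_camera("wrist")
T=np.eye(4);T[:3,:3]=rot(ob).as_matrix();T[:3,3]=ob["eef_pos"];Tc=np.linalg.inv(T@np.array(w["tool_from_camera"]));K=np.array(w["camera_matrix"])
def pj(q):
    c=Tc@np.r_[q,1];u=K@c[:3];return u[:2]/u[2]
I=w["pixels"].astype(int)[50:105,250:285];r,g,b=I[...,0],I[...,1],I[...,2]
G=np.argwhere((g-r>35)&(g-b>35))[:,::-1]+[250,50]
Rd=np.argwhere((r-g>60)&(r-b>60))[:,::-1]+[250,50]
print("green",G.tolist());print("red",Rd.tolist())
needle=np.array([p for p in Rd if p[0]<270]);band=np.array([p for p in Rd if p[0]>=270])
gc=G.mean(0);d=G-gc;ax=np.linalg.svd(d)[2][0];pr=d@ax;e=[gc+ax*pr.min(),gc+ax*pr.max()];e.sort(key=lambda q:q[0])
r0=band[band[:,1].argsort()][:3].mean(0)
nd=needle[needle[:,1].argsort()];tip,tail=nd[:3].mean(0),nd[-3:].mean(0);print("tip",tip,"tail",tail,"ends",e,r0)
def at(th,rad,P,psi):
    f=th-1.8;h=np.array([np.cos(psi),np.sin(psi),0]);return pj(np.array(P)+rad*(np.sin(f)*h+np.cos(f)*np.array([0,0,1])))
# params: pivot P (x,y fixed depth), psi, needle angle, radii
def res(x):
    P=[x[0],x[1],x[2]];psi,nt,rg,rt,rl=x[3:]
    return np.r_[at(1.5,rg,P,psi)-e[0],at(2.1,rg,P,psi)-e[1],at(2.55,rg,P,psi)-r0,at(nt,rt,P,psi)-tip,at(nt,-rl,P,psi)-tail,(x[0]-.47)/.02,(x[1]-.155)/.02,(rg-.019)/.001*.5,(rt-.017)/.002]
for p0 in(-.6,-.9,-1.2):
    s=least_squares(res,[.47,.155,.165,p0,1.6,.019,.017,.006]);print(s.cost,s.x.round(3))
E
```

```text
green [[264, 68], [265, 68], [266, 69], [266, 70], [267, 70], [266, 71], [267, 71], [268, 71], [267, 72], [268, 72], [269, 72], [268, 73], [269, 73], [268, 74], [269, 74], [270, 74], [269, 75], [270, 75], [270, 76]]
red [[264, 72], [265, 74], [264, 75], [265, 75], [264, 76], [265, 76], [265, 77], [265, 78], [265, 79], [265, 80], [265, 81], [265, 82], [266, 82], [265, 83], [266, 83], [273, 83], [274, 83], [265, 84], [266, 84], [273, 84], [274, 84], [265, 85], [266, 85], [273, 85], [274, 85], [266, 86], [274, 86], [274, 87], [275, 87], [274, 88], [275, 88], [274, 89], [275, 89], [276, 89], [275, 90], [276, 90], [275, 91], [276, 91], [275, 92], [276, 92], [275, 93], [276, 93], [277, 93], [266, 94], [267, 94], [276, 94], [277, 94], [266, 95], [267, 95], [276, 95], [277, 95]]
tip [264.33333333  73.66666667] tail [266.66666667  94.66666667] ends [array([264.54688453,  67.60923547]), array([270.3590241 ,  75.74346708])] [273.33333333  83.33333333]
3.871669949917804 [ 0.474  0.171  0.153 -1.03   1.629  0.019  0.015  0.005]
3.8716699499837595 [ 0.474  0.171  0.153 -1.03   1.629  0.019  0.015  0.005]
3.8716699502948675 [ 0.474  0.171  0.153 -1.03   1.629  0.019  0.015  0.005]
```

Two estimates agree: the dial fit gives a needle reading of about 1.63 and the wheel angle gives about 1.65. The mould stands against the pegs and the robot is clear.

```bash
python3 -c "
from station import bot
print(bot.hand_in())"
```

```text
the job is handed in; nothing more can be done
None
```

The job is handed in, but no verdict came back: the mould stands upright against the stop pegs under the ram, the needle reads about 1.63 rad (in the green band), and the robot let go and backed clear without touching the other things.

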